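# Close a leaf drill jig over a cover, pin it and hold it shut

## Robot

A 6-joint arm with a two-finger parallel gripper is mounted at the origin on the work surface. World frame = base frame: x ahead of the robot, y to its left, z up, the work surface at z = 0. Lengths are in m, angles in degrees, forces in N, time in s.
With the tool pointing down it reaches from about 0.4 to 0.825 m from the base axis. Payload 7 kg.
Tool frame: the origin (TCP) lies midway between the tips of the shut fingers; the grasp point (between the pads) lies 19 mm behind it; z points along the fingers, y is the direction in which the jaws open and shut (so a half turn about z gives the same grasp; the last joint's range is limited). The gripper opens to 88 mm and grips with 3 to 60 N. Pads are 19 mm wide; open, the fingers measure 130 mm over their backs; the gripper's body (78 mm by 193 mm) begins 47 mm behind the grasp point.
Start: joints at [79.647, 20.546, 0.682, 0, -70.136, -16.507], TCP at [0.305, 0.602, 0.227] pointing down, gripper open.
Joint ranges: [-176.03, 176.03], [-82.01, 121.73], [-58.28, 71.71], [-173.87, 95.51], [-174.79, -0.11], [-173.66, 173.66]. Speed limits (degrees/s): [136.94, 136.94, 172.46, 180, 180, 180].

## Interface

Orientations are given as [roll, pitch, yaw] about the fixed x, y, z axes, in that order (R = Rz(yaw) Ry(pitch) Rx(roll)).
In Python, from plant import sensors, viewer, r gives the robot as it stands. The module is installed in compiled form; this text tells all that it offers.
- The arm moves only by the shell command python3 -m handwheel 'ROWS' [OPENING] [FORCE]. ROWS is JSON, one flat list of numbers, 6 for each row, row after row: the shift along the world's x, y, z in cm, then the turn, a rotation vector about the world's x, y, z in rad. In form: [tx, ty, tz, wx, wy, wz, tx, ty, tz, wx, wy, wz, ...]. A call has 1 to 8 rows; each row is the pose to reach, as a shift and turn from the pose measured when the call began; what a row does not reach only later rows make up. A row lasts 1/10 s, in which the tool goes at most 50 mm and 8.59 degrees, less where a joint would pass 70% of its speed; a pose out of reach is approached as far as the arm can. A call with a gripper value outside its range is refused whole. OPENING is the closure in counts, from 0 (fully open) to 255 (shut), set as the call begins (- or left out, the last holds). The fingers move at their own pace and stop on an object; FORCE is the grip in N (left out, the last holds). Time passes only in rows, so rows that repeat a pose let the fingers close. It gives the time, the measured TCP pose, the force and the opening at its end, in the units of the state.
- sensors.get_state(): the state, without advancing time (a new reading comes with each control period).
- viewer.capture(name): name is "side" or "top"; returns a dict with "img" (420x560x3 uint8, red, green, blue), "camera_matrix" (3x3 intrinsics, pixels), "k1" (the pictures are not rectified: a ray, as slopes to the right and down, at radius r is drawn at 1 + k1 r^2 times it, then the intrinsics apply), "camera_from_world" (4x4, takes a point from world to camera coordinates). Camera axes: x right, y down, z forward; pixel columns grow to the right and rows downward; lengths in m; the calibration is good to about 2 mm. A picture is of the moment at which its call begins. There is no depth.
- r.close_job(): hands the job in, once; it reports no verdict.
The state is a dict: "time_s": time; "joints": joint angles; "qd": joint speeds; "joint_torque": joint torques, N m; "tcp_pos": TCP position; "eef_rot": TCP orientation; "contact_force": force on the tool from outside, world axes, zero at the start; "moment": the same for the moment, N m; "gripper_width": finger opening in m.
Only numpy, scipy, OpenCV 4.12 (cv2) and the standard library are available. Lean on these libraries where they do the work, as an engineer would, in place of code of your own. Each camera call takes 0.05 s, during which the arm holds its last target.

## Task

Get this drill jig ready for the drill: set the loose cover into the bore of the housing and press it down until it sits level on the rim, then swing the hinged leaf down over it, then push the locating pin down through the hole in the leaf into the post. The leaf is sprung and will not stay shut by itself, so press down with the pin until its collar has pushed the leaf fully shut, and finish like that, with the fingers still on the pin and pressing. Leave the reamer, the aluminium bar and the cup of cutters where they are.

Things in the scene. Friction and masses are not known exactly. Their poses are not given: they have to be found in the camera images.
- jig: Drill jig bolted to the bench; steel base plate 180 x 120 mm, 20 mm thick. Origin on the bench under the bore of the housing; x runs from the pin post (end nearest the robot) to the hinge (far end), y along the hinge axis, z up. Position and yaw vary.
- housing_rim (a point): Centre of the mouth of the bore in the aluminium housing held in the jig (block 80 x 80 mm, bore 42.5 mm diameter, 26 mm deep), 54 mm above the bench. Axes as the jig.
- cover_boss (a point): Loose round aluminium cover, about 0.12 kg, on the bench, spigot down; point at mid-boss, z up. From below: spigot 40 mm diameter, 9 mm high (lowest 4 mm tapered to 33 mm), flange 68 mm diameter, 6 mm thick, boss 22 mm diameter, 28 mm high (grip here). Point: 29 mm above the foot, 20 above the flange's underside, 14 below the top; 20 mm above the rim when seated.
- leaf (a joint): Hinge angle of the steel leaf, rad: 0 fully shut (level), grows as it opens; starts at 1.6 to 1.9, leaning back, stop 1.95. Stiff hinge (0.38 N m friction): it stays where left; push it over from behind, then down. From 0.06 to 0 spring plungers on the cover push back: about 10 N down at the pin hole shuts it; let go, it springs up to about 0.04.
- leaf_hinge (a point): Middle of the hinge axis, 73 mm above the bench, 70 mm along the jig's x from the bore; turns with the leaf. x: from the leaf's free end to the hinge; y: hinge axis; z: out of the leaf's outer face (top when shut). The axis is in the plate's mid-plane. Lugs at its ends: 112 mm over all, 82 mm high.
- leaf_tab (a point): Middle of the leaf's thumb tab, on the outer face. The leaf is a plate 10 mm thick, 80 mm wide, reaching 150 mm from the hinge axis, then the tab, 36 mm wide, to 167 mm; this point is at 158 mm. A 40 mm round window 70 mm from the hinge lets the cover's boss through. Axes as leaf_hinge.
- leaf_hole (a point): Mouth, on the outer face, of the pin hole through the leaf: 13 mm diameter, 10 mm long, 132 mm from the hinge axis; over the post's hole when shut. Axes as leaf_hinge.
- post_hole (a point): Mouth of the upright pin hole in the steel post (32 x 44 mm, top 68 mm above the bench), 62 mm along -x of the jig from the bore: 12 mm diameter, 44 mm deep. The shut leaf lies on the post. Axes as the jig.
- pin_knob (a point): Loose locating pin, about 0.09 kg, upright in a hole of the rack; point at mid-knob, z up. From below: shank 10 mm diameter, 42 mm long (lowest 9 mm tapered to 4 mm), collar 26 mm diameter, 4 mm thick, knurled black knob 20 mm diameter, 26 mm high (grip here). Point: 59 mm above the tip, 17 above the collar's underside, 13 below the top; home, 27 mm above the post's hole.
- rack: Fixed red steel rack 100 x 120 mm, 60 mm high, origin under its centre, with four 13 mm holes 25 mm (x) and 35 mm (y) from the centre; pin and reamer stand in two opposite ones, collars on its top. It is left or right of the jig, the cover on the other side.
- reamer_mid (a point): Straight reamer, the slim steel tool in the rack: collar 18 mm diameter, stem 8 mm, up to 57 mm above the rack; point 26 mm above the rack's top. Leave alone.
- bar_mid (a point): Middle of an aluminium bar 55 x 110 x 30 mm lying on the bench. Leave alone.
- cup_mid (a point): Blue plastic cup, 66 mm diameter, 62 mm high, with five cutters in it up to 98 mm; point on its axis 30 mm above the bench. Leave alone.
There are look-alikes about, which are no part of the job. Leave any green look-alike of the part that bears cover_boss alone. Of the things that look like the part that bears pin_knob, the larger one is meant.

How it is judged:
By the outcome, as a careful person would: the job done as asked, in the order asked, and still so for the second after the job is handed in, while the arm keeps its last pose, push and grip.
It also fails if it takes over 72 s, if anything falls off the work surface, if the arm or the gripper's body presses on something with over 40 N, if the wrist force passes 120 N, or if a joint passes its speed limit or range.

## Working session

There is one attempt and no reset: what is moved stays moved. The work goes in short steps, Python scripts to look and compute and a shell command to move; the robot and the scene stay as the last step left them, time stands still between calls to the robot, and variables do not carry over. Pictures are saved under pics/ and viewed, and the job is handed in when it is done.

```bash
mkdir -p pics; python3 - <<'E'
from plant import sensors, viewer, r
import cv2, numpy as np
s=sensors.get_state(); print(s)
for n in ("side","top"):
    c=viewer.capture(n); cv2.imwrite(f"pics/{n}0.png",c["img"][:,:,::-1]); print(n,c["camera_matrix"],c["k1"],c["camera_from_world"])
E
```

```text
{'time_s': 0.0, 'joints': array([ 7.96464756e+01,  2.05922830e+01,  6.33758969e-01, -2.04931858e-02,
       -7.01337550e+01, -1.65095487e+01]), 'qd': array([ 0.08762992, -0.01169   ,  0.01630832,  0.03502944, -0.01765689,
        0.01888347]), 'joint_torque': array([ 6.50367638e-04, -5.82714164e+01,  2.93042511e+01,  6.99714705e+00,
        6.67290558e-03, -1.60158006e-04]), 'tcp_pos': array([0.30478053, 0.6017382 , 0.22561181]), 'eef_rot': array([ 1.79906050e+02, -7.75550204e-03, -2.68700464e+01]), 'contact_force': array([-0.56772406,  0.05730957,  0.19388198]), 'moment': array([-0.01693656, -0.01049382, -0.00235183]), 'gripper_width': 0.08774849262073661}
side [[445.75647543   0.         273.12771079]
 [  0.         445.75647543 208.93561348]
 [  0.           0.           1.        ]] -0.1329710191315948 [[ 0.69522202 -0.71856153 -0.01832127 -0.40339486]
 [-0.45061658 -0.41583865 -0.78995121  0.32521409]
 [ 0.56000986  0.55744735 -0.61289593  0.65045832]
 [ 0.          0.          0.          1.        ]]
top [[411.93135735   0.         280.2821607 ]
 [  0.         411.93135735 204.99708   ]
 [  0.           0.           1.        ]] -0.10614033803629296 [[ 0.02702004 -0.999212    0.02907392 -0.04321004]
 [-0.99363864 -0.03002746 -0.1085385   0.58822049]
 [ 0.10932599 -0.02595626 -0.993667    1.05224134]
 [ 0.          0.          0.          1.        ]]
```

View pics/side0.png

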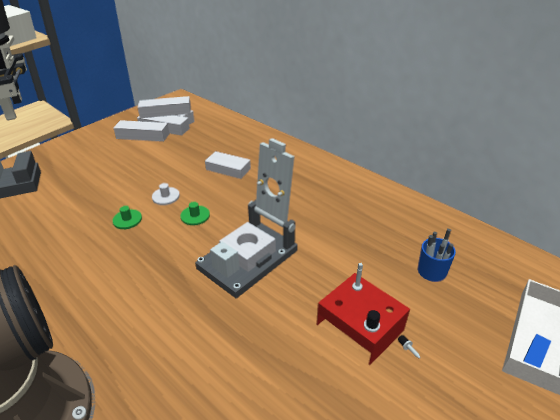

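View pics/top0.png

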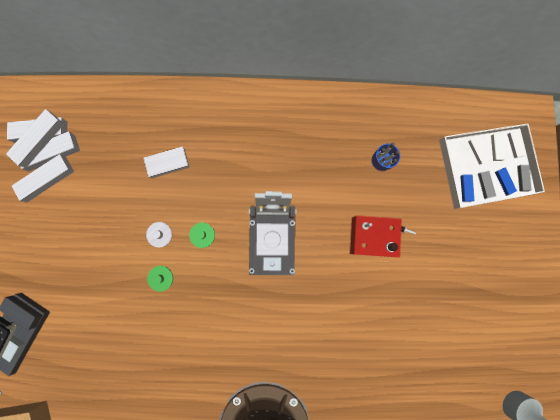

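```bash
cat > h.py <<'E'
import cv2, numpy as np
from plant import sensors, viewer, r
def cap(n,save=None):
    c=viewer.capture(n)
    if save: cv2.imwrite(f"pics/{save}.png",c["img"][:,:,::-1])
    return c
def D(c): return np.array([c["k1"],0,0,0,0.])
def ray(c,uv):
    p=cv2.undistortPoints(np.array([[uv]],float),c["camera_matrix"],D(c))[0,0]
    T=c["camera_from_world"]; R=T[:3,:3]; o=-R.T@T[:3,3]; d=R.T@np.array([p[0],p[1],1]); return o,d/np.linalg.norm(d)
def onz(c,uv,z):
    o,d=ray(c,uv); return o+d*(z-o[2])/d[2]
def proj(c,P):
    T=c["camera_from_world"]; 
    return cv2.projectPoints(np.array(P,float).reshape(-1,3),cv2.Rodrigues(T[:3,:3])[0],T[:3,3],c["camera_matrix"],D(c))[0][:,0]
def tri(c1,u1,c2,u2):
    o1,d1=ray(c1,u1);o2,d2=ray(c2,u2)
    t=np.linalg.lstsq(np.c_[d1,-d2],o2-o1,rcond=None)[0]
    a=o1+d1*t[0];b=o2+d2*t[1]; return (a+b)/2,np.linalg.norm(a-b)
def crop(img,x0,y0,w,h,k,name):
    im=cv2.resize(img[y0:y0+h,x0:x0+w],None,fx=k,fy=k,interpolation=cv2.INTER_CUBIC)
    cv2.imwrite(f"pics/{name}.png",im[:,:,::-1])
E
python3 - <<'E'
from h import *
a=cap("top");b=cap("side")
crop(a["img"],130,180,100,120,5,"t_cov"); crop(a["img"],235,180,80,105,5.6,"t_jig"); crop(a["img"],340,205,85,60,8,"t_rack")
crop(b["img"],190,130,120,165,3.6,"s_jig"); crop(b["img"],305,255,125,110,5,"s_rack"); crop(b["img"],100,140,160,100,5,"s_cov")
import pickle; pickle.dump((a,b),open("c0.pkl","wb"))
E
cd pics; python3 -c "
import cv2,numpy as np
def st(l,o):
    ims=[cv2.imread(x+'.png') for x in l];H=max(i.shape[0] for i in ims)
    o_=np.hstack([cv2.copyMakeBorder(i,0,H-i.shape[0],0,0,0) for i in ims]);print(o_.shape);cv2.imwrite(o+'.png',o_)
"
```

```text
(no output)
```

View pics/t_jig.png

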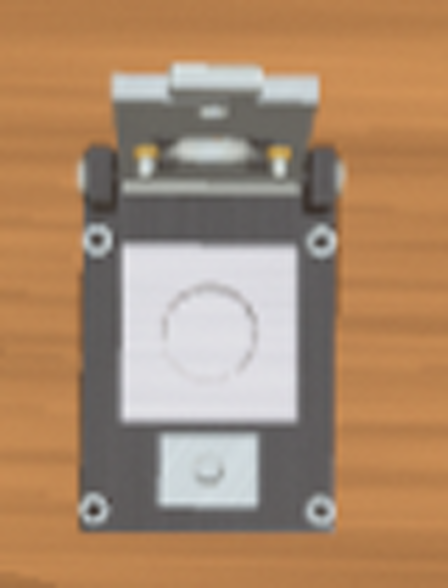

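View pics/t_rack.png

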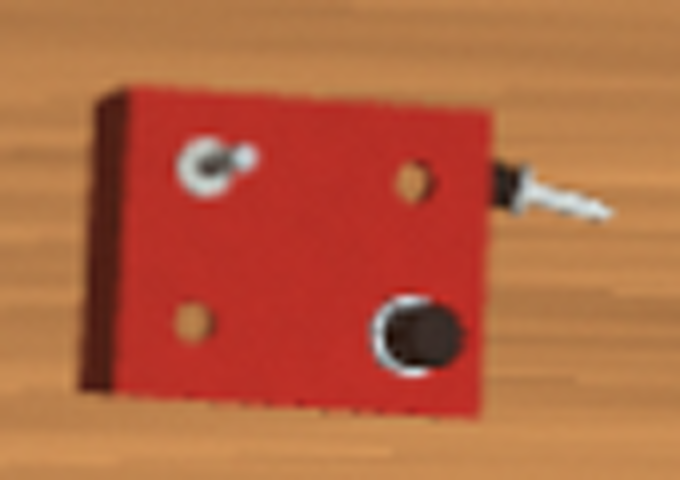

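View pics/t_cov.png

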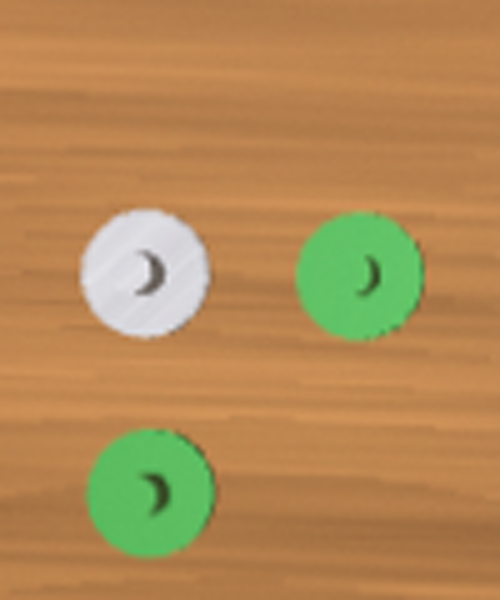

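View pics/s_jig.png

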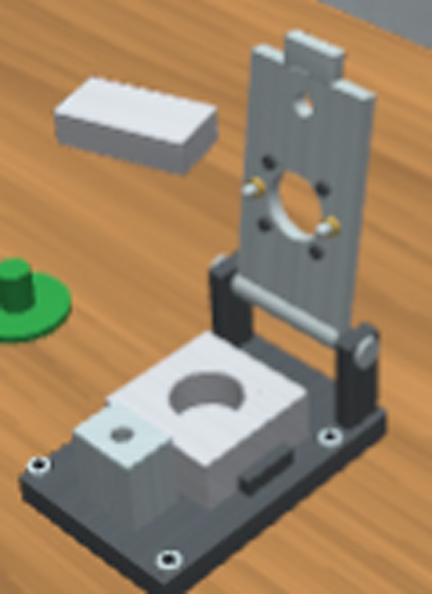

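View pics/s_rack.png

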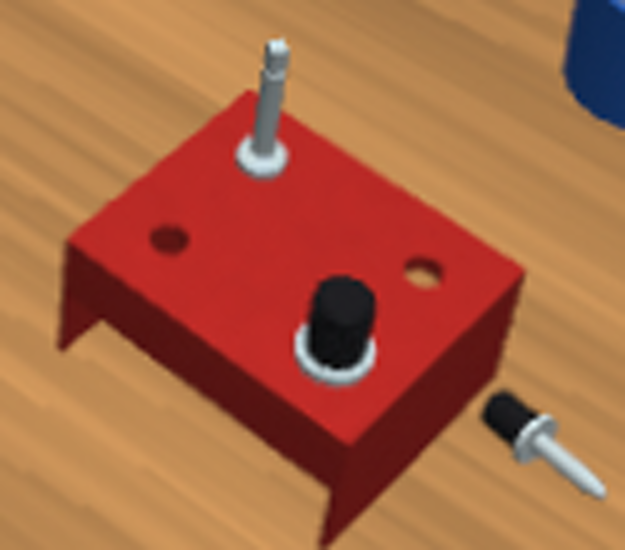

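View pics/s_cov.png

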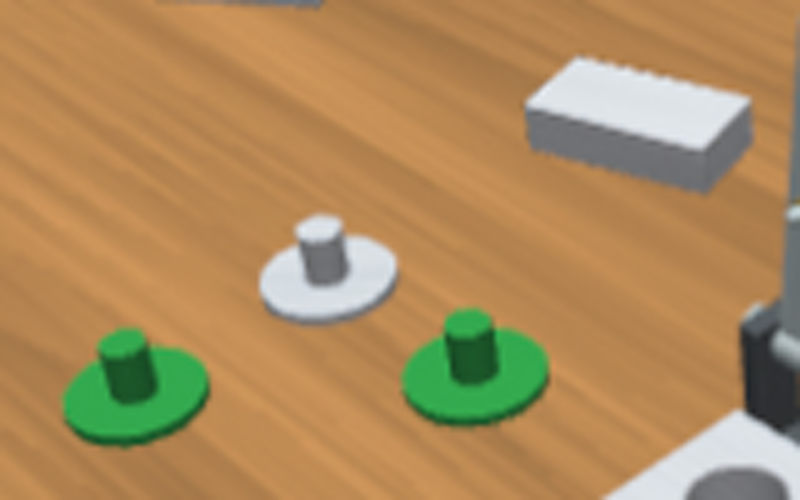

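```bash
python3 - <<'E'
from h import *
import pickle; a,b=pickle.load(open("c0.pkl","rb"))
def comp(c,m,near,name,minA=5):
    n,l,s,ct=cv2.connectedComponentsWithStats(m.astype(np.uint8))
    k=min((i for i in range(1,n) if s[i,4]>=minA),key=lambda i:np.hypot(*(ct[i]-near)))
    mm=(l==k).astype(np.uint8); cs=max(cv2.findContours(mm,cv2.RETR_EXTERNAL,cv2.CHAIN_APPROX_NONE)[0],key=cv2.contourArea)
    print(name,"A",s[k,4],"c",ct[k].round(2),s[k,:4]); return mm,cs
A=cv2.cvtColor(a["img"],cv2.COLOR_RGB2HSV).astype(int); B=cv2.cvtColor(b["img"],cv2.COLOR_RGB2HSV).astype(int)
# cover
light=(A[...,1]<60)&(A[...,2]>150); m,cs=comp(a,light,(159,234),"cover t",50)
e=cv2.fitEllipse(cs); print(e)
print("cover flange top", onz(a,e[0],.015)); print("hull",onz(a,cv2.minEnclosingCircle(cs)[0],.015))
lightB=(B[...,1]<60)&(B[...,2]>130); m,cs=comp(b,lightB,(165,195),"cover s",50); print(cv2.fitEllipse(cs))
x0=[150,170]; 
# housing square
m,cs=comp(a,light,(272,239),"house t",300); rc=cv2.minAreaRect(cs); print(rc); P=[onz(a,p,.054) for p in cv2.boxPoints(rc)]; print(np.round(P,4),"ctr",onz(a,rc[0],.054))
m,cs=comp(a,light,(272,264),"post t",50); rc=cv2.minAreaRect(cs); print(rc); print("ctr",onz(a,rc[0],.068))
# rack
red=(A[...,1]>150)&(A[...,2]>120)&((A[...,0]<5)|(A[...,0]>175)); m,cs=comp(a,red,(378,237),"rack t",300); rc=cv2.minAreaRect(cs); print(rc); print(np.round([onz(a,p,.06) for p in cv2.boxPoints(rc)],4),"ctr",onz(a,rc[0],.06))
blk=(A[...,2]<75)&(A[...,1]<110); m,cs=comp(a,blk,(393,247),"knob t",5); print("knob top", onz(a,cv2.minEnclosingCircle(cs)[0],.09))
blkB=(B[...,2]<60); m,cs=comp(b,blkB,(373,319),"knob s",20); print(cv2.boundingRect(cs))
M=cv2.moments(cs); u=(M['m10']/M['m00'],M['m01']/M['m00']); print("knob side at z .077",onz(b,u,.077), "expected proj")
E
```

```text
cover t A 489 c [158.63 234.2 ] [146 222  26  26]
((158.6961669921875, 234.21746826171875), (24.325658798217773, 24.87969398498535), 53.278804779052734)
cover flange top [0.5032326  0.29444652 0.015     ]
hull [0.50318096 0.29457591 0.015     ]
cover s A 342 c [164.95 194.51] [152 183  28  22]
((164.79025268554688, 194.06454467773438), (18.50006866455078, 25.189292907714844), 79.73637390136719)
house t A 985 c [271.72 238.89] [256 223  32  33]
((271.5, 239.0), (32.0, 31.0), 90.0)
[[ 0.5385  0.0353  0.054 ]
 [ 0.5408 -0.0443  0.054 ]
 [ 0.459  -0.0464  0.054 ]
 [ 0.4569  0.0326  0.054 ]] ctr [ 0.49869489 -0.00569765  0.054     ]
post t A 238 c [271.94 263.44] [263 257  18  14]
((271.5, 263.5), (13.0, 17.0), 90.0)
ctr [ 0.43686279 -0.00737126  0.068     ]
rack t A 1536 c [376.78 236.05] [354 216  48  41]
((377.26904296875, 236.23350524902344), (46.025596618652344, 38.045921325683594), 4.085616588592529)
[[ 0.4668 -0.215   0.06  ]
 [ 0.5645 -0.2211  0.06  ]
 [ 0.5593 -0.3425  0.06  ]
 [ 0.4609 -0.3353  0.06  ]] ctr [ 0.51272198 -0.27808171  0.06      ]
knob t A 42 c [392.6  246.48] [388 243   9   8]
knob top [ 0.48668145 -0.30793834  0.09      ]
knob s A 186 c [372.67 319.06] [367 311  13  18]
(367, 311, 13, 18)
knob side at z .077 [ 0.48634697 -0.31391545  0.077     ] expected proj
```

```bash
cat >> h.py <<'E'
def overlay(c,circles,name,box,k):
    im=cv2.resize(c["img"],None,fx=k,fy=k,interpolation=cv2.INTER_CUBIC)
    t=np.linspace(0,2*np.pi,90)
    for (P,rad,col) in circles:
        pts=np.array(P)[None]+rad*np.c_[np.cos(t),np.sin(t),0*t]
        u=(proj(c,pts)+.5)*k-.5
        cv2.polylines(im,[np.round(u*16).astype(int).reshape(-1,1,2)],True,col,1,cv2.LINE_AA,4)
    x,y,w,h=[v*k for v in box]
    cv2.imwrite(f"pics/{name}.png",im[y:y+h,x:x+w,::-1])
E
python3 - <<'E'
from h import *
import pickle; a,b=pickle.load(open("c0.pkl","rb"))
for c,n in((a,"t"),(b,"s")):
    y=np.radians(1.7);ex=np.array([np.cos(y),np.sin(y),0]);B=np.array([.4987,-.0057,0])
    cov=np.array([.5032,.2944,0]);pin=np.array([.486,-.312,0])
    z=lambda p,h:p+[0,0,h]
    C=[(z(B,.054),.02125,(255,0,0)),(z(B-.062*ex,.068),.006,(255,0,0)),(z(cov,.015),.034,(255,0,0)),(z(cov,.043),.011,(0,0,255)),(z(pin,.064),.013,(255,255,0)),(z(pin,.09),.01,(0,255,255))]
    if n=="t":
        overlay(c,C,"ov_t1",(235,210,80,70),6);overlay(c,C,"ov_t2",(140,215,40,40),8);overlay(c,C,"ov_t3",(350,210,70,55),8)
    else:
        overlay(c,C,"ov_s1",(190,215,120,80),6);overlay(c,C,"ov_s2",(145,175,45,35),8);overlay(c,C,"ov_s3",(345,295,60,45),8)
def pad(l):
    ims=[cv2.imread(f"pics/{x}.png") for x in l];H=max(i.shape[0] for i in ims)
    return np.hstack([cv2.copyMakeBorder(i,0,H-i.shape[0],0,0,0) for i in ims])
i=pad(["ov_t1","ov_t2"]);print(i.shape);cv2.imwrite("pics/A.png",i)
i=pad(["ov_s2","ov_s3"]);print(i.shape);cv2.imwrite("pics/B.png",i)
E
```

```text
(420, 800, 3)
(360, 840, 3)
```

View pics/A.png

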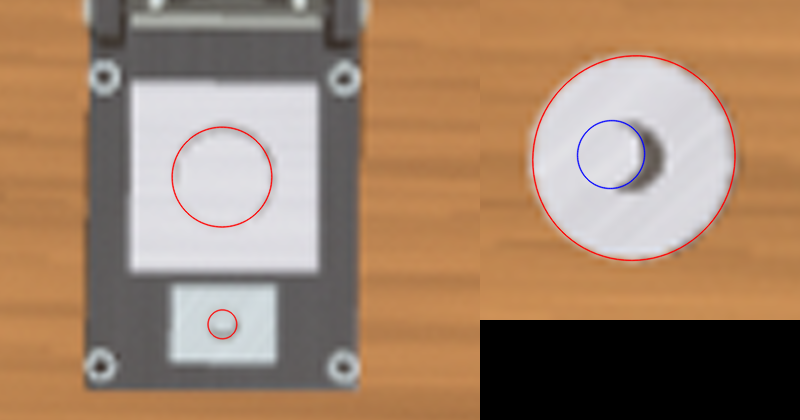

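View pics/B.png

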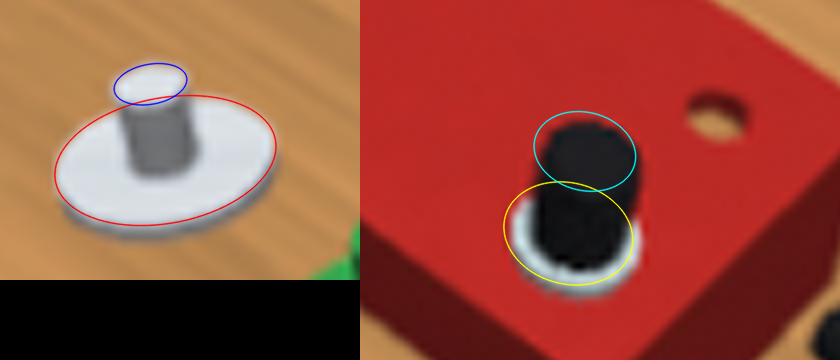

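View pics/ov_s1.png

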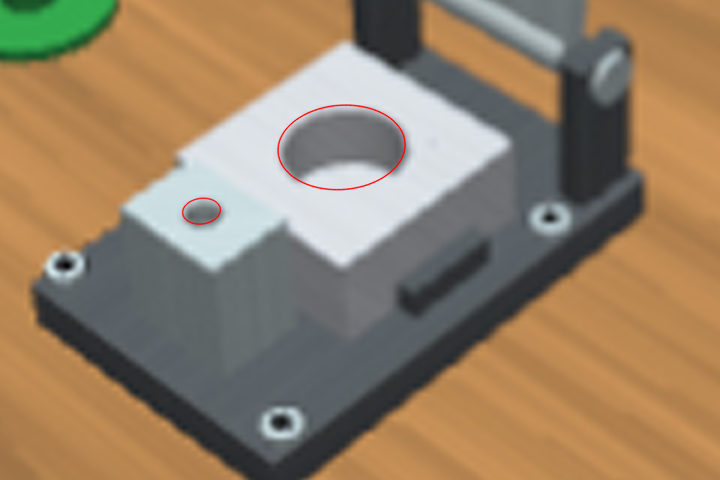

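View pics/ov_t3.png

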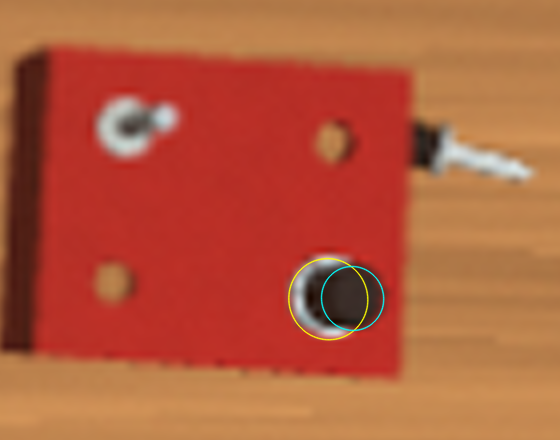

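Look-alikes. For the cover: silver disc at top (159,234), green discs at (202,235) and (160,278); I take the silver one. For the pin: upright black knob in the rack at (392,247), small pin lying at (408,231), slim reamer at (366,226); I take the upright one because it is larger. The crops confirm both choices.

The cover is at about (0.503, 0.2945), the bore at (0.4987, -0.0057), yaw about 1.7°.

```bash
python3 -m handwheel '[5,-5,0,0,0,0.1, 10,-12,-2,0,0,0.2, 14,-18,-5,0,0,0.3, 17,-24,-8,0,0,0.4, 19.8,-30.7,-12.5,0,0,0.5, 19.8,-30.7,-12.5,0,0,0.5, 19.8,-30.7,-12.5,0,0,0.5, 19.8,-30.7,-12.5,0,0,0.5]' 110 20
```

```text
time_s: 1.0
tcp_pos: [0.5032, 0.2926, 0.1]
eef_rot: [179.9, 0.0, 1.8]
contact_force: [0.8, 0.6, -0.9]
gripper_width: 0.0499
```

```bash
python3 -m handwheel '[0,0.2,-2,0,0,0, 0,0.2,-4,0,0,0, 0,0.2,-6,0,0,0, 0,0.2,-6,0,0,0]'; python3 - <<'E'
from h import *
a=cap("top");b=cap("side")
crop(a["img"],120,190,80,80,5,"c1");crop(b["img"],110,120,120,110,5,"c1s")
E
```

```text
time_s: 1.4
tcp_pos: [0.5018, 0.293, 0.0373]
eef_rot: [179.7, 0.2, 1.7]
contact_force: [0.4, 0.0, 0.2]
gripper_width: 0.0499
```

View pics/c1s.png

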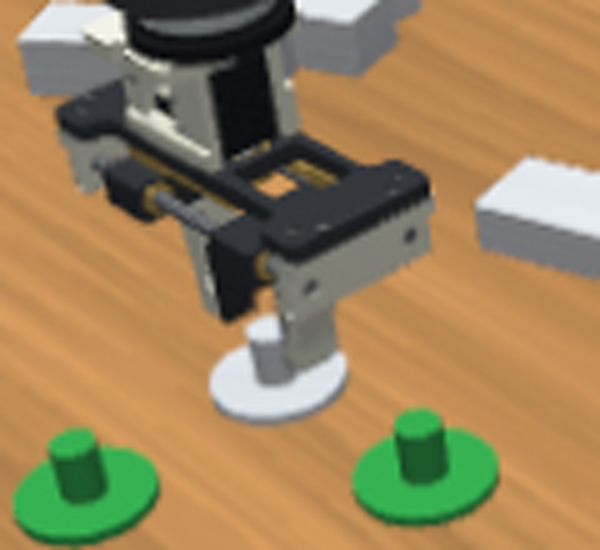

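View pics/c1.png

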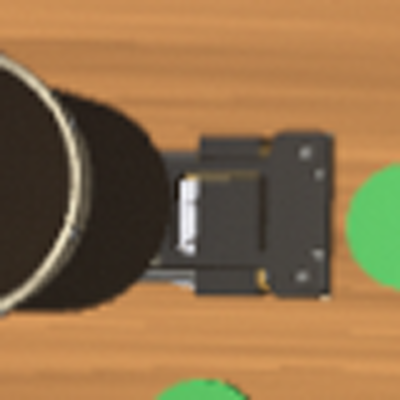

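```bash
python3 -m handwheel '[0.1,0.15,-1.2,0,0,0, 0.1,0.15,-1.9,0,0,0, 0.1,0.15,-1.9,0,0,0, 0.1,0.15,-1.9,0,0,0]'; python3 -m handwheel '[0,0,0,0,0,0,0,0,0,0,0,0,0,0,0,0,0,0,0,0,0,0,0,0,0,0,0,0,0,0,0,0,0,0,0,0]' 255 30
```

```text
time_s: 1.9
tcp_pos: [0.5042, 0.2961, 0.0211]
eef_rot: [179.9, 0.1, 1.8]
contact_force: [0.2, 0.3, 0.5]
gripper_width: 0.0496
time_s: 2.5
tcp_pos: [0.5043, 0.2961, 0.0212]
eef_rot: [179.9, 0.0, 1.8]
contact_force: [0.1, -0.5, 1.7]
gripper_width: 0.0213
```

```bash
python3 -m handwheel '[0,0,1,0,0,0, 0,0,4,0,0,0, 0,0,8,0,0,0, 0,-5,11,0,0,0, 0,-10,11,0,0,0, 0,-10,11,0,0,0]'; python3 - <<'E'
from h import *
a=cap("top","t2");b=cap("side","s2"); print(sensors.get_state()['tcp_pos'])
E
```

```text
time_s: 3.1
tcp_pos: [0.5034, 0.1926, 0.133]
eef_rot: [179.9, 0.0, 1.7]
contact_force: [-0.6, 0.8, -1.6]
gripper_width: 0.0214
[0.50414312 0.19458653 0.132326  ]
```

View pics/s2.png

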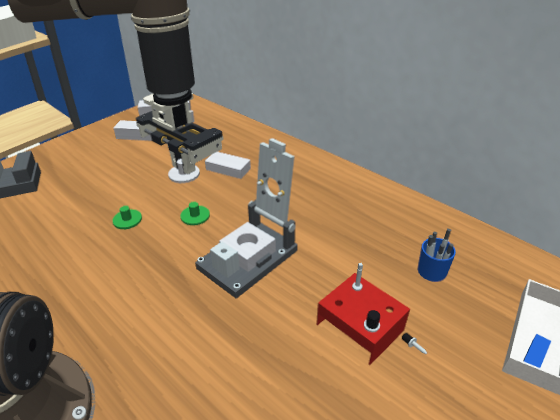

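```bash
python3 -m handwheel '[0,-4,0,0,0,0, -0.2,-8,0,0,0,0, -0.4,-12,0,0,0,0, -0.4,-16,-1,0,0,0, -0.4,-20,-2.8,0,0,0, -0.4,-20,-2.8,0,0,0, -0.4,-20,-2.8,0,0,0]'; python3 - <<'E'
from h import *
a=cap("top","t3");b=cap("side"); s=sensors.get_state(); print(s['tcp_pos'],s['eef_rot'])
crop(b["img"],180,110,140,180,3.3,"s3")
import pickle; pickle.dump((b,s['tcp_pos']),open("c3.pkl","wb"))
E
```

```text
time_s: 3.9
tcp_pos: [0.5002, -0.0058, 0.104]
eef_rot: [179.9, 0.1, 1.6]
contact_force: [0.4, 0.3, 0.3]
gripper_width: 0.0212
[ 0.50089447 -0.00453398  0.10464075] [ 1.79921930e+02 -4.11609990e-02  1.70336427e+00]
```

View pics/s3.png

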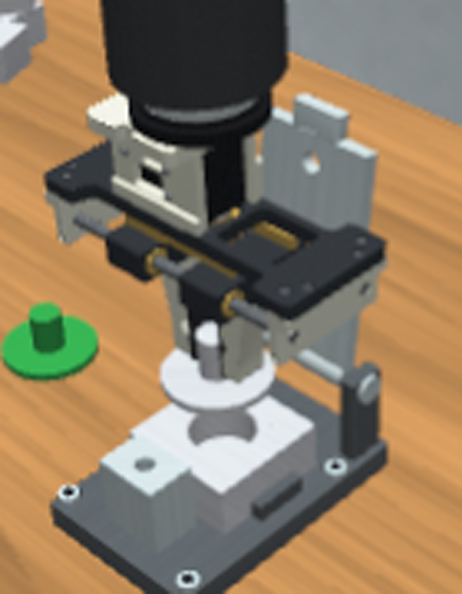

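```bash
python3 - <<'E'
from h import *
import pickle; b,t=pickle.load(open("c3.pkl","rb"))
c=np.array([.4997,-.0052,.104-.006])
overlay(b,[(c,.034,(255,0,0)),([.4987,-.0057,.054],.02125,(0,0,255))],"ov3",(215,205,70,50),10)
E
```

```text
(no output)
```

View pics/ov3.png

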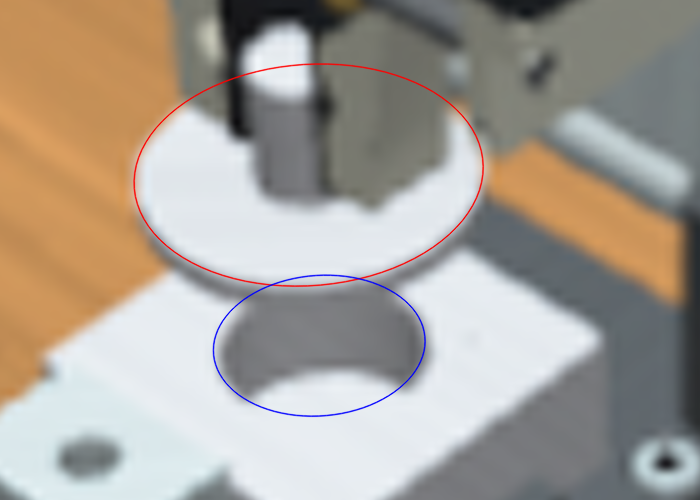

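```bash
python3 -m handwheel '[-0.1,-0.05,-1,0,0,0, -0.1,-0.05,-2.2,0,0,0, -0.1,-0.05,-2.6,0,0,0, -0.1,-0.05,-2.6,0,0,0]'; python3 -m handwheel '[0,0,-0.2,0,0,0, 0,0,-0.4,0,0,0, 0,0,-0.6,0,0,0, 0,0,-0.6,0,0,0]'
```

```text
time_s: 4.4
tcp_pos: [0.4991, -0.0049, 0.0775]
eef_rot: [179.9, 0.1, 1.7]
contact_force: [-0.0, -0.0, -1.8]
gripper_width: 0.021
time_s: 4.8
tcp_pos: [0.4991, -0.0049, 0.0714]
eef_rot: [179.9, 0.1, 1.7]
contact_force: [-0.7, -0.0, -2.1]
gripper_width: 0.0214
```

```bash
python3 -m handwheel '[0,0,-0.15,0,0,0, 0,0,-0.3,0,0,0, 0,0,-0.4,0,0,0, 0,0,-0.4,0,0,0]';python3 -m handwheel '[0,0,-0.1,0,0,0, 0,0,-0.2,0,0,0, 0,0,-0.2,0,0,0]'
```

```text
time_s: 5.2
tcp_pos: [0.4991, -0.0051, 0.0673]
eef_rot: [179.9, 0.1, 1.7]
contact_force: [0.5, -2.4, -0.8]
gripper_width: 0.0215
time_s: 5.5
tcp_pos: [0.4992, -0.0052, 0.0661]
eef_rot: [179.9, 0.1, 1.8]
contact_force: [-2.8, -0.6, 9.5]
gripper_width: 0.0212
```

```bash
python3 -m handwheel '[0,0,-0.1,0,0,0, 0,0,-0.2,0,0,0, 0,0,-0.2,0,0,0]'; python3 -m handwheel '[0,0,0,0,0,0,0,0,0,0,0,0,0,0,0,0,0,0,0,0,0,0,0,0]' 130;python3 -m handwheel '[0,0,1,0,0,0,0,0,3,0,0,0,0,0,6,0,0,0,0,0,10,0,0,0,-8,0,14,0,0,0,-8,0,14,0,0,0]'; python3 - <<'E'
from h import *
a=cap("top");b=cap("side","s4"); crop(a["img"],235,180,80,105,5.6,"t4");crop(b["img"],180,130,140,165,3.6,"s4c")
import pickle; pickle.dump((a,b),open("c4.pkl","wb"))
E
```

```text
time_s: 5.8
tcp_pos: [0.4993, -0.0052, 0.066]
eef_rot: [179.8, 0.0, 1.8]
contact_force: [-8.5, 0.8, 22.6]
gripper_width: 0.021
time_s: 6.2
tcp_pos: [0.4992, -0.0052, 0.0658]
eef_rot: [179.8, 0.1, 1.8]
contact_force: [0.3, 0.3, 0.3]
gripper_width: 0.0415
time_s: 6.8
tcp_pos: [0.4184, -0.0053, 0.2074]
eef_rot: [179.9, 0.0, 1.7]
contact_force: [-0.6, 0.4, -0.5]
gripper_width: 0.0428
```

View pics/s4c.png

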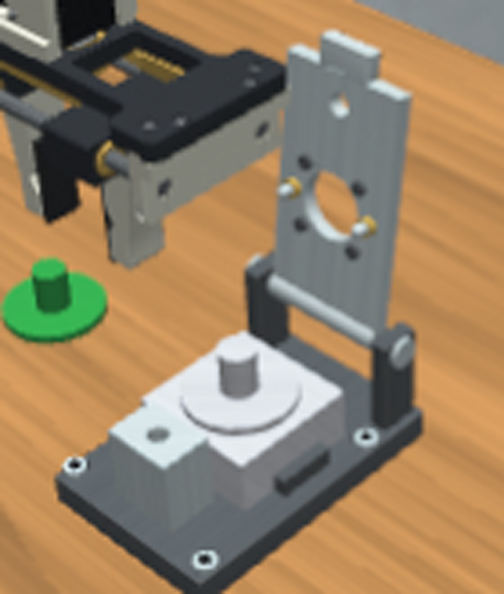

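View pics/s4.png

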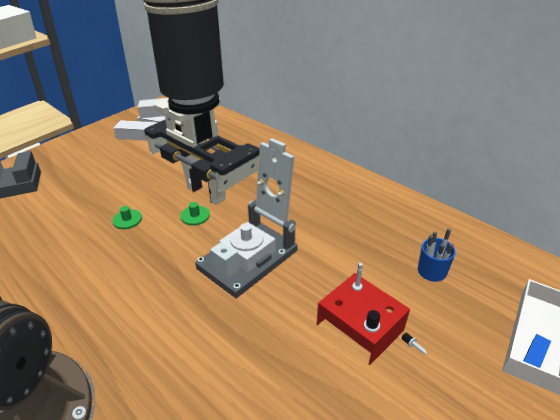

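```bash
python3 - <<'E'
from h import *
import pickle; a,b=pickle.load(open("c4.pkl","rb"))
B=np.array([.4985,-.0055,0]);y=np.radians(1.7);ex=np.array([np.cos(y),np.sin(y),0])
overlay(b,[(B+[0,0,.060],.034,(255,0,0)),(B+[0,0,.088],.011,(0,0,255))],"ov4",(220,215,60,50),10)
H=B+.07*ex+[0,0,.073]
a0,_=pickle.load(open("c0.pkl","rb"))
for th in (1.6,1.7,1.8,1.9):
    e=-np.cos(th)*ex+np.sin(th)*np.array([0,0,1]);n=np.sin(th)*ex+np.cos(th)*np.array([0,0,1])
    P=[H+.132*e-.005*n,H+.167*e-.005*n,H+.167*e+.005*n]
    print(th,proj(b,P).round(1).tolist(),proj(a0,P).round(1).tolist(),np.round(P[2],3))
E
```

```text
1.6 [[267.7, 160.7], [267.6, 144.3], [271.3, 142.5]] [[271.9, 206.1], [272.1, 203.8], [272.1, 199.2]] [ 0.578 -0.003  0.24 ]
1.7 [[272.4, 158.2], [273.7, 141.4], [277.2, 140.0]] [[271.9, 200.2], [272.1, 196.1], [272.1, 191.6]] [ 0.595 -0.003  0.238]
1.8 [[277.0, 156.4], [279.6, 139.3], [283.0, 138.4]] [[271.9, 194.4], [272.1, 188.6], [272.0, 184.3]] [ 0.611 -0.002  0.234]
1.9 [[281.4, 155.2], [285.2, 138.0], [288.4, 137.7]] [[271.9, 188.9], [272.0, 181.5], [272.0, 177.4]] [ 0.627 -0.002  0.229]
```

View pics/ov4.png

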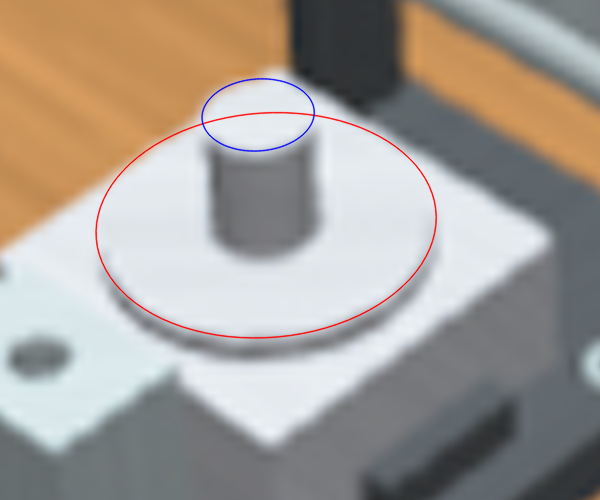

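```bash
python3 -m handwheel '[0,0,4,0,0,0, 0,0,8,0,0,0, 4.5,0,8,0,0,0, 9,0,8,0,0,0, 14,0,8,0,0,0, 19,0,8,0,0,0, 24,0,8,0,0,0, 24,0,8,0,0,0]' 255; python3 -m handwheel '[0,0,-4,0,0,0, 0,0,-8,0,0,0, 0,0,-9.6,0,0,0, 0,0,-9.6,0,0,0]';  python3 - <<'E'
from h import *
cap("top","t5");cap("side","s5")
E
```

```text
time_s: 7.7
tcp_pos: [0.6614, -0.0056, 0.284]
eef_rot: [179.9, 0.1, 1.8]
contact_force: [0.1, -0.7, -1.6]
gripper_width: 0.0003
time_s: 8.1
tcp_pos: [0.6596, -0.006, 0.1847]
eef_rot: [179.8, 0.5, 1.7]
contact_force: [-0.8, -1.0, 0.4]
gripper_width: 0.0006
```

View pics/s5.png

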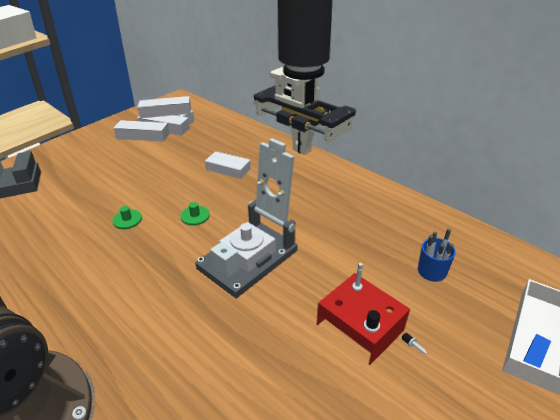

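```bash
python3 -m handwheel '[-3,0,0.4,0,0,0, -5.5,0,0.5,0,0,0, -7,0,0.6,0,0,0, -8.5,0,0.6,0,0,0, -9.7,0,0.5,0,0,0, -10.8,0,0.4,0,0,0, -10.8,0,0.4,0,0,0]';  python3 - <<'E'
from h import *
cap("side","s6")
E
```

```text
time_s: 8.9
tcp_pos: [0.553, -0.0056, 0.1938]
eef_rot: [179.9, 0.0, 1.8]
contact_force: [1.2, 0.3, 0.1]
gripper_width: 0.0006
```

View pics/s6.png

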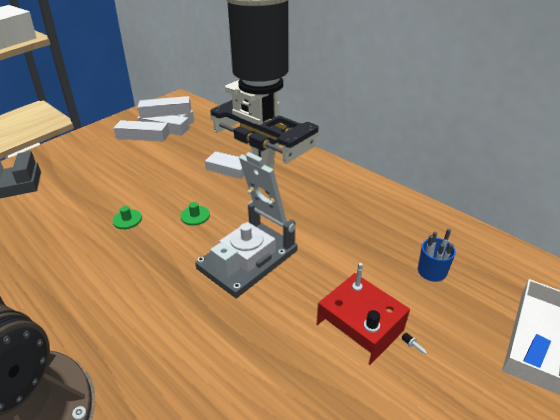

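```bash
python3 -m handwheel '[-1.2,0,-0.5,0,0,0, -2.4,0,-1.1,0,0,0, -3.5,0,-1.7,0,0,0, -4.5,0,-2.4,0,0,0, -5.4,0,-3.2,0,0,0, -6.3,0,-4,0,0,0, -7.0,0,-4.9,0,0,0, -7.0,0,-4.9,0,0,0]';  python3 - <<'E'
from h import *
cap("side","s7")
E
```

```text
time_s: 9.75
tcp_pos: [0.4811, -0.0059, 0.1427]
eef_rot: [179.8, 0.3, 1.8]
contact_force: [-0.5, 0.2, 1.2]
gripper_width: 0.0005
```

View pics/s7.png

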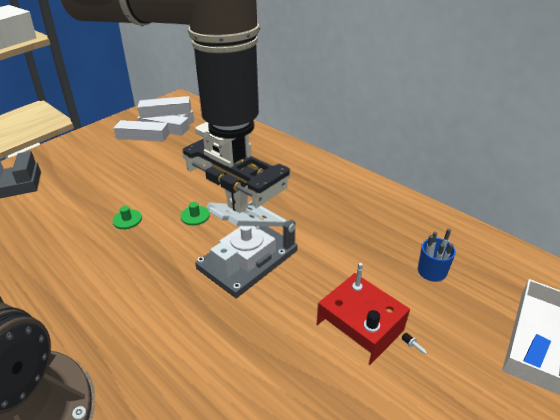

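```bash
python3 -m handwheel '[-0.5,0,-0.8,0,0,0, -1.1,0,-1.8,0,0,0, -1.6,0,-2.9,0,0,0, -1.8,0,-3.8,0,0,0, -2,0,-4.6,0,0,0, -2.2,0,-5.2,0,0,0, -2.2,0,-5.5,0,0,0, -2.2,0,-5.5,0,0,0]'
```

```text
time_s: 10.6
tcp_pos: [0.4601, -0.0057, 0.0881]
eef_rot: [179.8, 0.3, 1.8]
contact_force: [-0.4, 0.2, 0.2]
gripper_width: 0.0006
```

```bash
python3 -m handwheel '[0,0,-0.2,0,0,0, 0,0,-0.4,0,0,0, 0,0,-0.6,0,0,0, 0,0,-0.6,0,0,0]';python3 -m handwheel '[0,0,-0.2,0,0,0, 0,0,-0.4,0,0,0, 0,0,-0.4,0,0,0]'
```

```text
time_s: 11.0
tcp_pos: [0.4602, -0.0057, 0.0823]
eef_rot: [179.8, 0.2, 1.8]
contact_force: [-1.1, 1.3, 2.3]
gripper_width: 0.0004
time_s: 11.3
tcp_pos: [0.4599, -0.0057, 0.0786]
eef_rot: [179.8, 0.3, 1.8]
contact_force: [-3.1, 1.2, 6.0]
gripper_width: 0.0004
```

```bash
python3 -m handwheel '[0,0,-0.2,0,0,0, 0,0,-0.2,0,0,0]';python3 -m handwheel '[0,0,3,0,0,0, 0,0,8,0,0,0, 0,0,12,0,0,0, 0,-5,12,0,0,0, 0.5,-10,12,0,0,0, 1,-15,12,0,0,0, 1.5,-20,12,0,0,0, 1.5,-20,12,0,0,0]';  python3 - <<'E'
from h import *
a=cap("top");b=cap("side");crop(a["img"],235,180,80,105,5.6,"t8");crop(b["img"],180,160,140,135,4,"s8")
import pickle; pickle.dump((a,b),open("c8.pkl","wb"))
E
```

```text
time_s: 11.5
tcp_pos: [0.46, -0.0057, 0.0781]
eef_rot: [179.8, 0.2, 1.8]
contact_force: [-9.4, 1.6, 22.9]
gripper_width: 0.0004
time_s: 12.3
tcp_pos: [0.4748, -0.2104, 0.1977]
eef_rot: [179.8, 0.3, 1.5]
contact_force: [-1.1, 1.2, -0.7]
gripper_width: 0.0004
```

View pics/s8.png

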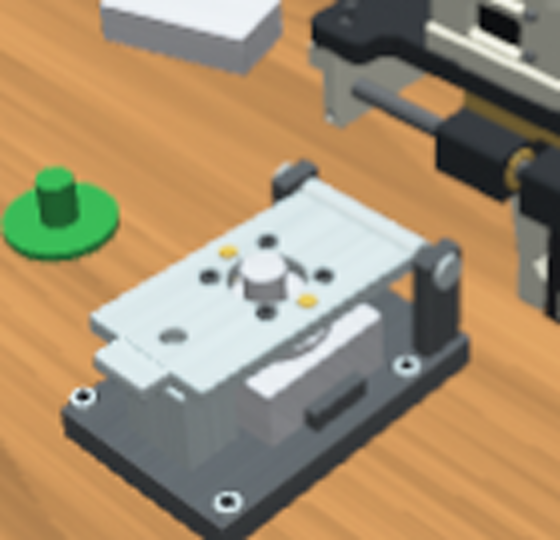

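View pics/t8.png

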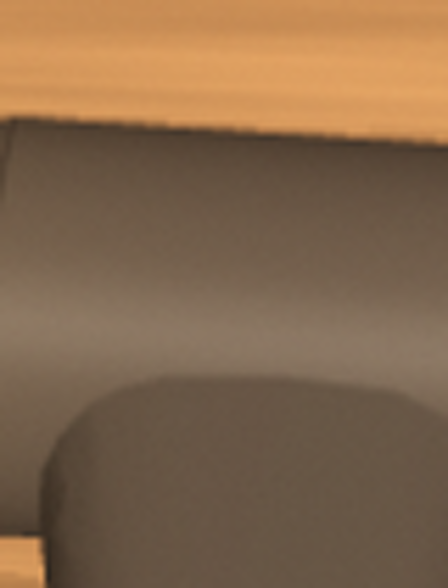

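```bash
python3 -m handwheel '[0.5,-5,0,0,0,0, 1,-10.2,-1,0,0,0, 1,-10.2,-5,0,0,0, 1,-10.2,-9,0,0,0, 1,-10.2,-9,0,0,0, 1,-10.2,-9,0,0,0]' 110 40;  python3 - <<'E'
from h import *
a=cap("top");b=cap("side");s=sensors.get_state();print(s['tcp_pos'],s['eef_rot'])
crop(b["img"],300,200,140,150,4,"s9")
E
```

```text
time_s: 13.0
tcp_pos: [0.4849, -0.3081, 0.1081]
eef_rot: [179.8, 0.3, 1.8]
contact_force: [0.4, -0.3, 0.6]
gripper_width: 0.0431
[ 0.4863318  -0.30860852  0.11004902] [1.79753454e+02 9.91212049e-02 1.76052146e+00]
```

View pics/s9.png

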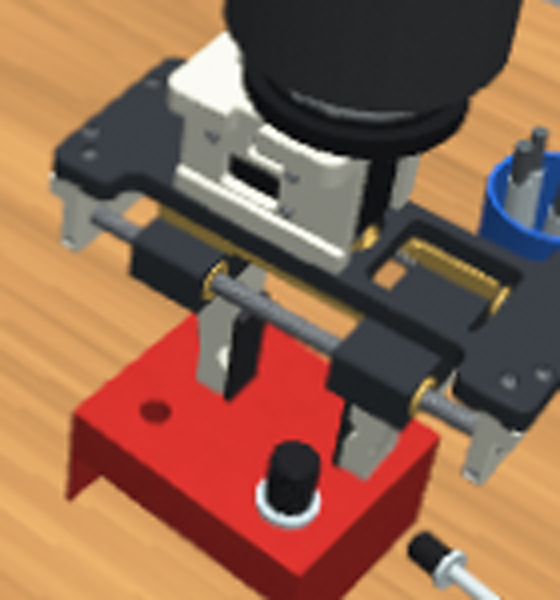

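```bash
python3 -m handwheel '[0,-0.4,-1,0,0,0, -0.1,-0.4,-2.5,0,0,0, -0.1,-0.4,-3.8,0,0,0, -0.1,-0.4,-4.1,0,0,0, -0.1,-0.4,-4.1,0,0,0]';  python3 - <<'E'
from h import *
b=cap("side");s=sensors.get_state();print(s['tcp_pos'],s['eef_rot'],s['contact_force'])
crop(b["img"],320,230,110,120,5,"s10")
E
```

```text
time_s: 13.6
tcp_pos: [0.4852, -0.3126, 0.0688]
eef_rot: [179.8, 0.1, 1.8]
contact_force: [-0.3, -0.4, 0.3]
gripper_width: 0.0501
[ 0.48557247 -0.31268678  0.06923422] [1.79739809e+02 1.00923660e-01 1.78082698e+00] [0.10280016 0.09803708 1.32124753]
```

View pics/s10.png

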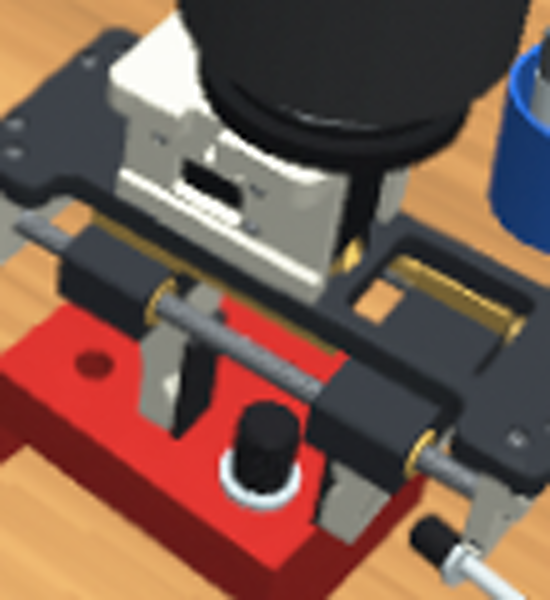

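```bash
python3 -m handwheel '[0,0,-0.1,0,0,0,0,0,-0.1,0,0,0,0,0,-0.1,0,0,0,0,0,-0.1,0,0,0,0,0,-0.1,0,0,0,0,0,-0.1,0,0,0]' 255 50; python3 -m handwheel '[0,0,1,0,0,0,0,0,3,0,0,0,0,0,6,0,0,0,0,0,9.5,0,0,0,0,0,9.5,0,0,0]';  python3 - <<'E'
from h import *
b=cap("side");s=sensors.get_state();print(s['tcp_pos'],s['eef_rot'],s['contact_force'])
crop(b["img"],320,200,110,120,5,"s11")
E
```

```text
time_s: 14.25
tcp_pos: [0.4856, -0.3128, 0.0684]
eef_rot: [179.7, 0.1, 1.8]
contact_force: [-0.1, 0.6, 1.7]
gripper_width: 0.0186
time_s: 14.75
tcp_pos: [0.4884, -0.314, 0.1692]
eef_rot: [179.5, -0.4, 1.8]
contact_force: [0.6, -0.4, -0.2]
gripper_width: 0.0187
[ 0.48716528 -0.31326984  0.16663939] [179.62785166  -0.21165656   1.79431032] [-0.62500913 -0.0493303  -1.66173944]
```

View pics/s11.png

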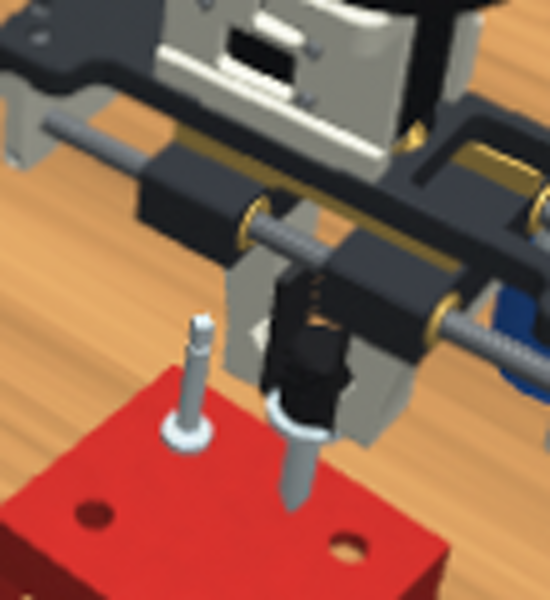

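```bash
python3 - <<'E'
from h import *
b=cap("side");t=sensors.get_state()['tcp_pos'];print(t)
P=[t-[0,0,.0085],t-[0,0,.0505]]
u=proj(b,P);print(u,(u+.5-[320,200])*5)
overlay(b,[(P[0],.013,(255,0,0)),(P[0]-[0,0,.033],.005,(255,0,0)),(P[1],.002,(255,255,0))],"ov12",(360,265,50,45),12)
E
```

```text
[ 0.48602793 -0.31276468  0.164721  ]
[[378.71213395 285.13210295]
 [375.03063386 303.62917786]] [[296.06066974 428.16051474]
 [277.65316931 520.64588929]]
```

View pics/ov12.png

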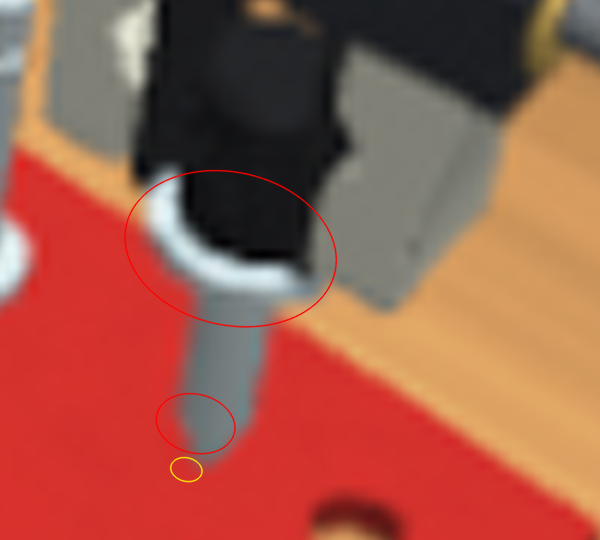

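```bash
python3 - <<'E'
from h import *
for i in range(4): 
    b=cap("side");t=sensors.get_state();print(t['tcp_pos'],t['eef_rot'],t['qd'].round(2))
t=t['tcp_pos']
print(proj(b,[.4855,-.3127,.069]))
P=[t-[0,0,.0085],t-[0,0,.0505]]
overlay(b,[(P[0],.013,(255,0,0)),(P[0]+[0,0,.004],.013,(255,0,0)),(P[0]-[0,0,.033],.005,(255,0,0)),(P[1],.002,(255,255,0))],"ov13",(360,265,50,45),12)
E
```

```text
[ 0.48531657 -0.3125354   0.16351801] [1.79754888e+02 7.00145051e-02 1.76038777e+00] [-0.01  1.22 -1.02 -0.14  0.15 -0.04]
[ 0.48499004 -0.31245747  0.16281372] [1.79774201e+02 1.43786434e-01 1.76183918e+00] [ 0.05  0.86 -0.35  0.09  0.08 -0.04]
[ 0.48487164 -0.31247019  0.16246681] [179.77778254   0.18497613   1.76556764] [-0.04  0.51 -0.03  0.09  0.11  0.03]
[ 0.4849164  -0.31250808  0.16234674] [179.77736857   0.19855926   1.76876192] [0.01 0.18 0.2  0.18 0.11 0.04]
[[371.10920415 322.09040721]]
```

View pics/ov13.png

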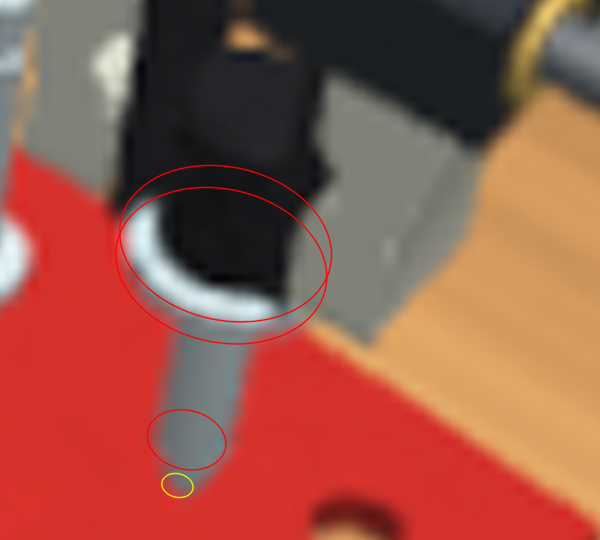

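```bash
python3 -m handwheel '[-0.8,4.5,0,0,0,0, -1.6,9.3,0,0,0,0, -2.4,14.1,0,0,0,0, -3.2,19,0,0,0,0, -4,24,0,0,0,0, -4.8,28.5,-0.6,0,0,0, -4.8,30.5,-1.2,0,0,0, -4.8,30.5,-1.2,0,0,0]'; python3 -m handwheel '[0,0,0,0,0,0,0,0,0,0,0,0,0,0,0,0,0,0]';  python3 - <<'E'
from h import *
b=cap("side");t=sensors.get_state();print(t['tcp_pos'],t['eef_rot'],t['qd'].round(2))
import pickle; pickle.dump((b,t['tcp_pos']),open("c14.pkl","wb"))
t=t['tcp_pos']
P=[t-[0,0,.0085],t-[0,0,.0505]]
crop(b["img"],190,160,110,110,5.4,"s14")
overlay(b,[(P[0],.013,(255,0,0)),(P[0]-[0,0,.033],.005,(255,0,0)),(P[1],.002,(255,255,0)),((.4368,-.0071,.082),.0065,(0,0,255))],"ov14",(195,200,60,50),12)
E
```

```text
time_s: 15.85
tcp_pos: [0.4361, -0.0055, 0.1494]
eef_rot: [179.8, 0.3, 2.0]
contact_force: [-0.0, -0.2, -0.8]
gripper_width: 0.0187
time_s: 16.15
tcp_pos: [0.4361, -0.0062, 0.1492]
eef_rot: [179.7, 0.3, 1.9]
contact_force: [0.8, 0.5, -1.1]
gripper_width: 0.0188
[ 0.43615246 -0.00619937  0.14928098] [179.74698025   0.30605793   1.89620316] [-0.2  -0.12  0.11  0.04 -0.04 -0.05]
```

View pics/ov14.png

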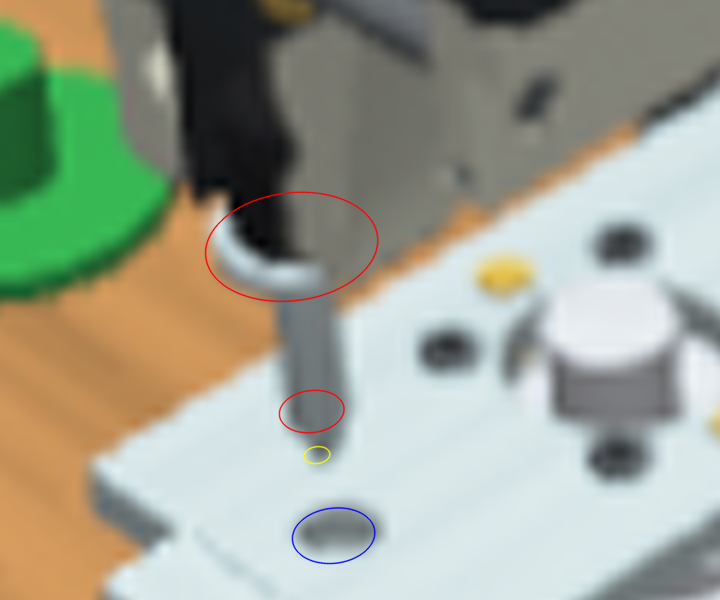

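View pics/s14.png

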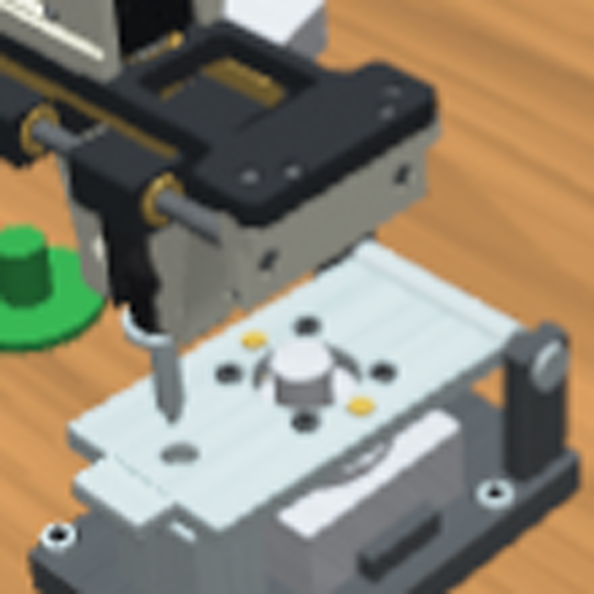

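```bash
python3 -m handwheel '[0.03,-0.05,-0.8,0,0,0, 0.03,-0.05,-1.6,0,0,0, 0.03,-0.05,-2.4,0,0,0, 0.03,-0.05,-2.4,0,0,0, 0.03,-0.05,-2.4,0,0,0]'; python3 -m handwheel '[0,0,-0.4,0,0,0, 0,0,-0.8,0,0,0, 0,0,-1.2,0,0,0, 0,0,-1.2,0,0,0]'
```

```text
time_s: 16.7
tcp_pos: [0.4363, -0.0069, 0.1249]
eef_rot: [179.7, 0.4, 1.9]
contact_force: [0.3, 0.6, -0.7]
gripper_width: 0.0189
time_s: 17.1
tcp_pos: [0.4359, -0.007, 0.1123]
eef_rot: [179.7, 0.4, 1.9]
contact_force: [-0.6, 0.5, -0.9]
gripper_width: 0.0188
```

```bash
python3 -m handwheel '[0.03,0,-0.3,0,0,0, 0.03,0,-0.6,0,0,0, 0.03,0,-0.6,0,0,0]'; python3 -m handwheel '[0,0,-0.3,0,0,0, 0,0,-0.6,0,0,0, 0,0,-0.6,0,0,0]'
```

```text
time_s: 17.4
tcp_pos: [0.4359, -0.007, 0.1059]
eef_rot: [179.7, 0.5, 1.9]
contact_force: [-0.2, 0.5, -1.3]
gripper_width: 0.0186
time_s: 17.7
tcp_pos: [0.4356, -0.0072, 0.0995]
eef_rot: [179.7, 0.5, 1.9]
contact_force: [-0.2, 0.5, -0.9]
gripper_width: 0.0186
```

```bash
python3 -m handwheel '[0.05,0,-0.3,0,0,0, 0.05,0,-0.6,0,0,0, 0.05,0,-0.6,0,0,0]'; python3 -m handwheel '[0.03,0,-0.2,0,0,0, 0.03,0,-0.3,0,0,0, 0.03,0,-0.4,0,0,0,0.03,0,-0.4,0,0,0]'
```

```text
time_s: 18.0
tcp_pos: [0.4362, -0.0071, 0.0932]
eef_rot: [179.7, 0.5, 1.9]
contact_force: [0.4, 1.6, -0.8]
gripper_width: 0.0188
time_s: 18.4
tcp_pos: [0.4361, -0.0072, 0.0893]
eef_rot: [179.7, 0.5, 1.9]
contact_force: [-3.7, 1.7, 4.0]
gripper_width: 0.0185
```

Collar has met the leaf; the spring force is rising. I keep pressing in small steps.

```bash
python3 -m handwheel '[0.03,0,-0.1,0,0,0, 0.03,0,-0.2,0,0,0, 0.03,0,-0.2,0,0,0]' 255 60; python3 -m handwheel '[0,0,-0.1,0,0,0, 0,0,-0.15,0,0,0, 0,0,-0.15,0,0,0]'
```

```text
time_s: 18.7
tcp_pos: [0.4361, -0.0073, 0.0874]
eef_rot: [179.7, 0.6, 1.9]
contact_force: [-2.8, 0.5, 5.5]
gripper_width: 0.0186
time_s: 19.0
tcp_pos: [0.436, -0.0073, 0.0864]
eef_rot: [179.7, 0.6, 1.9]
contact_force: [-3.0, 0.9, 7.7]
gripper_width: 0.0186
```

```bash
python3 -m handwheel '[0,0,-0.1,0,0,0, 0,0,-0.15,0,0,0, 0,0,-0.15,0,0,0]'; python3 -m handwheel '[0,0,-0.1,0,0,0, 0,0,-0.1,0,0,0]'
```

```text
time_s: 19.3
tcp_pos: [0.4361, -0.0073, 0.0862]
eef_rot: [179.7, 0.5, 1.9]
contact_force: [-8.5, 1.2, 21.3]
gripper_width: 0.0185
time_s: 19.5
tcp_pos: [0.4361, -0.0073, 0.0862]
eef_rot: [179.6, 0.5, 2.0]
contact_force: [-7.6, 1.7, 17.2]
gripper_width: 0.0182
```

```bash
python3 -m handwheel '[0,0,-0.12,0,0,0, 0,0,-0.12,0,0,0, 0,0,-0.12,0,0,0]'; python3 - <<'E'
from h import *
b=cap("side","s20");cap("top","t20");
for i in range(3):
    cap("top");t=sensors.get_state();print(t['time_s'],t['tcp_pos'],t['contact_force'],t['gripper_width'])
crop(b["img"],190,160,110,110,5.4,"s20c")
B=np.array([.4987,-.0057,0]);y=np.radians(1.7);ex=np.array([np.cos(y),np.sin(y),0])
ey=np.array([-ex[1],ex[0],0]);H=B+.07*ex+[0,0,.078]
for th in(0,.04):
    e=-np.cos(th)*ex+np.array([0,0,np.sin(th)])
    print(th,((proj(b,[H+.15*e+.04*ey,H+.15*e-.04*ey,H+.167*e-.018*ey,H+.167*e+.018*ey])+.5-[190,160])*5.4).round(0).tolist())
E
```

```text
time_s: 19.8
tcp_pos: [0.4361, -0.0073, 0.0862]
eef_rot: [179.6, 0.5, 2.0]
contact_force: [-8.6, 1.4, 20.0]
gripper_width: 0.0184
19.95 [ 0.43609509 -0.00730584  0.08623739] [-7.55879173  1.44003826 18.72613631] 0.01855412059506583
20.0 [ 0.43608192 -0.00727105  0.08621882] [-8.34739759  1.37159707 19.40493754] 0.018462411751549293
20.05 [ 0.43612169 -0.00728668  0.08622627] [-8.37422622  2.68459681 19.42128286] 0.01843773629652752
0 [[66.0, 441.0], [220.0, 546.0], [139.0, 542.0], [70.0, 494.0]]
0.04 [[64.0, 429.0], [219.0, 533.0], [137.0, 528.0], [68.0, 480.0]]
```

View pics/s20c.png

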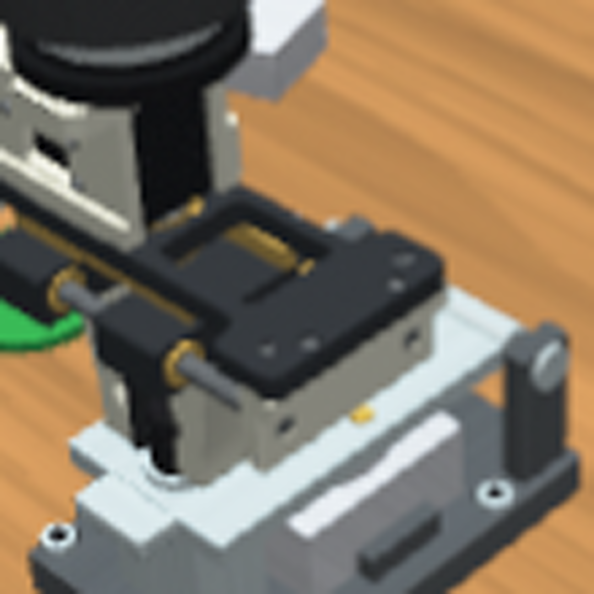

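View pics/s20.png

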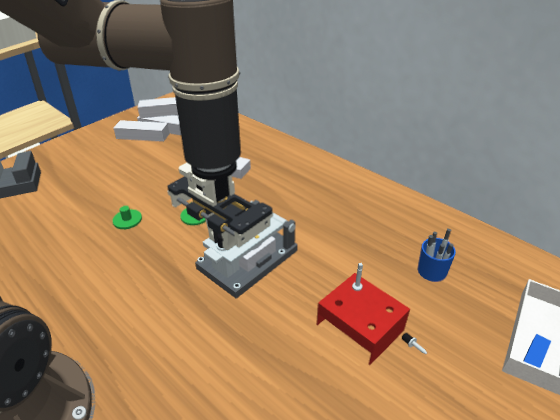

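```bash
python3 - <<'E'
from plant import sensors,r
s=sensors.get_state();print(s['time_s'],s['contact_force'],s['tcp_pos'])
r.close_job()
E
```

```text
20.05 [-8.37422622  2.68459681 19.42128286] [ 0.43612169 -0.00728668  0.08622627]
the job is handed in; nothing more can be done
```

The jig is ready and handed in at 20.05 s. The silver cover is in the bore, the leaf is swung down over it, and the larger black-knobbed pin is through the leaf into the post, still gripped and pressing.

**Cover:** I pressed it to a hard stop at 22 N. The side view then showed the flange level on the rim, to within about half a pixel.

**Leaf and pin:** The pin met a hard stop at TCP z = 0.0862 m, which puts its collar at about 78 mm, the height of the shut leaf's top. The push is steady at about 19 N, more than the 10 N the leaf needs. In the last side picture the leaf's corner is at row 440, against 441 predicted for fully shut and 429 for sprung up.

**Other items:** The reamer, cup, small pin and one green cover are in their places in the last side view. The gripper partly hides the aluminium bar and the other green cover there, but nothing went near them.

**Checks that were less than clean:**
- There is a steady sideways force of about 8 N on the pin in x.
- The side camera was 1 to 2 pixels off from the arm's own position. I allowed for this by comparing the pin tip with the hole directly.
- The arm hid the jig in the top view at the end, so the final shut check rests on the side camera and the force and height readings.

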